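Close the loaded board test press

TASK

Two small test presses stand on the soldering bench; one has a circuit board lying in its nest. On that loaded press, first slide the safety catch outwards until it is fully released from under the raised arm, then push the arm's handle fully down onto the board and leave it there, with the catch still released.

Things in the scene. Friction and masses are not known exactly. Their poses are not given: they have to be found in the camera images.
- press_catch (a joint): Safety catch of the loaded press (green circuit board in its nest; the other press has an empty nest). Steel slide whose prop stands under the arm. In m: about 0 = engaged, 0.040 = fully out (end stop); below about 0.025 the prop still holds the arm up. Takes about 2 N, stays where left.
- press_knob (a point): Centre of the catch's upright black knob: round post 20 mm across, 50 mm tall, this point 26 mm above the slide bar it stands on, 60 mm above the bench. Moves with the catch. z up; +y: direction the catch slides out, away from the arm; -x: front of the press. The arm's middle line is 95 mm towards -y (catch engaged); nothing tall within 50 mm.
- press_arm (a joint): Swing of the loaded press's arm about a level hinge at its rear, in rad: about 0 = raised (0.6 above level), 0.6 = level, fully down on the board (end stop). Stiff: takes about 2 to 4 N at the handle bar and stays where it is left. With the catch engaged it can move only about 0.08.
- press_bar (a point): Mid-axis of the arm's handle bar: black, round, 24 mm across, 80 mm long (along y), across the arm's front end. 201 mm above the bench when raised, 105 mm when down. Hinge axis: parallel, 170 mm from it, 105 mm up, towards the knob point's +x. Going down, the bar moves 96 mm down and 30 mm to the front (knob's -x). Push it from above with shut fingers.

How it is judged:
By the outcome, as a careful person would: the job done as asked, in the order asked, and still so for the second after the job is handed in, with the robot touching nothing.
It also fails if it takes over 42 s, if anything falls off the work surface, if the arm or the gripper's body presses on something with over 40 N, if the wrist force passes 120 N, or if a joint passes its speed limit or range.

ROBOT

A 6-joint arm with a two-finger parallel gripper is mounted at the origin on the work surface. World frame = base frame: x ahead of the robot, y to its left, z up, the work surface at z = 0. Lengths are in mm, angles in rad, forces in N, time in s.
With the tool pointing down it reaches from about 350 to 875 mm from the base axis. Payload 4.2 kg.
Tool frame: the origin (TCP) lies midway between the tips of the shut fingers; the grasp point (between the pads) lies 19 mm behind it; x points along the fingers, y is the direction in which the jaws open and shut, and the axes are right-handed (so a half turn about x gives the same grasp; the last joint's range is limited). The gripper opens to 85 mm and grips with 20 to 120 N. Pads are 22 mm wide; open, the fingers measure 114 mm over their backs; the gripper's body (76 mm by 85 mm) begins 54 mm behind the grasp point. The pads swing forward as they close: fully open they stand 13 mm farther back than shut.
Start: joints at [-0.858, 0.385, 0.008, 0, -1.194, -0.259], TCP at [274.002, -561.714, 231.312] pointing down, gripper open.
Joint ranges: [-3.14, 3.14], [-1.21, 2.06], [-1.07, 1.41], [-3.16, 2.05], [-2.99, -0.16], [-3.1, 3.1]. Speed limits (rad/s): [2.79, 2.79, 3.14, 3.14, 3.14, 3.14].

INTERFACE

Orientations are given as a unit quaternion [x, y, z, w].
In Python, from bench import readout, imaging, arm gives the robot as it stands.
- The arm moves only by the tool arm_command, never from a script. Its argument "increments" is a list of rows, each a list of 3 entries, a list of its own where there are three numbers: the turn, a rotation vector about the world's x, y, z in degrees, then the shift along the world's x, y, z in mm, then the closure, from 0 (fully open) to 1 (shut). In form: [[[ax, ay, az], [tx, ty, tz], fingers], ...]. A call has exactly 5 rows; each row is the pose to reach, as a shift and turn from the pose measured when the call began; what a row does not reach only later rows make up. A row lasts 1/10 s, in which the tool goes at most 50 mm and 8.59 degrees, less where a joint would pass 70% of its speed; a pose out of reach is approached as far as the arm can. A call with a gripper value outside its range is refused whole. The fingers move at their own pace and stop on an object; the grip force is fixed at half the most. Time passes only in rows, so rows that repeat a pose let the fingers close, or fill a call up. It gives the time, the measured TCP pose, the force and the opening at its end, in the units of the state.
- readout.read_state(): the state, without advancing time (a new reading comes with each control period).
- imaging.get_image(name): name is "scene" or "top" or "wrist"; returns (picture, depth): 384x512x3 uint8, blue, green, red; 384x512 float32, mm along the optical axis (not along the pixel's ray), 0 where there is no reading.
- imaging.camera_info(name): a dict with "vfov" (degrees; the focal length in pixels is half the picture's height over the tangent of half this angle, whatever the lens; pixels are square), "cx", "cy" (the principal point, pixels), "eye" and "rotation" of the camera in the world; the wrist camera has in their place "T_tool_cam" (4x4, takes a point from camera to tool coordinates, whose origin is the TCP and whose axes are the tool frame's). Camera axes: x right, y down, z forward; pixel columns grow to the right and rows downward; lengths in mm; the calibration is good to about 2 mm. A picture is of the moment at which its call begins: read the wrist's pose just before it. camera_info takes no time and is no camera call.
- arm.job_done(): hands the job in, once; it reports no verdict.
The state is a dict: "clock": time; "joints": joint angles; "joint_vel": joint speeds; "joint_efforts": joint torques, N m; "position": TCP position; "ee_rot": TCP orientation; "contact_force": force on the tool from outside, world axes, zero at the start; "wrist_torque": the same for the moment, N m; "gripper_width": finger opening in mm.
Only numpy, scipy, OpenCV 4.12 (cv2) and the standard library are available. Lean on these libraries where they do the work, as an engineer would, in place of code of your own. Each camera call takes 0.05 s, during which the arm holds its last target. There are 200 camera calls.

## Working session

There is one attempt and no reset: what is moved stays moved. The work goes in short steps, Python scripts to look and compute and a tool call to move; the robot and the scene stay as the last step left them, time stands still between calls to the robot, and variables do not carry over. Pictures are saved under pics/ and viewed, about 8 in all and at most 12, crops included, and the job is handed in when it is done.

Besides the shell and the picture viewer there is one more tool, called after "Emit:" as name(argument=value, ...), one argument or row to a line, values as JSON. arm_command: Moves the arm, as the interface text tells. Its arguments: {"type":"object","properties":{"increments":{"type":"array","items":{"type":"array"}}},"required":["increments"]}

```bash
mkdir -p pics; cat > h.py <<'E'
import numpy as np,cv2
from bench import readout,imaging,arm
def grab(n,f):
    p,d=imaging.get_image(n); cv2.imwrite(f'pics/{f}.png',p); np.save(f'pics/{f}.npy',d); return p,d
def pt(n,d,u,v,r=2):
    c=imaging.camera_info(n); f=192/np.tan(np.radians(c['vfov'])/2)
    w=d[v-r:v+r+1,u-r:u+r+1]; z=np.median(w[w>0])
    return np.array(c['eye'])+np.array(c['rotation'])@np.array([(u-c['cx'])/f*z,(v-c['cy'])/f*z,z])
E
python3 - <<'E'
from h import *
a,_=grab('scene','s0');b,_=grab('top','t0')
for n in('scene','top'):print(imaging.camera_info(n))
print(readout.read_state())
E
```

```text
{'vfov': 57.71860090413045, 'cx': 250.31304303149253, 'cy': 191.04569062627056, 'eye': array([897.94151459, 307.12205825, 821.46080643]), 'rotation': array([ 0.42546094,  0.85670214, -0.2640092 , -0.1238692 ])}
{'vfov': 49.37163789490963, 'cx': 256.60403601686005, 'cy': 186.5063475326626, 'eye': array([ 456.20308969,   51.20009397, 1080.77823729]), 'rotation': array([-0.69811878,  0.71467242, -0.03189021,  0.02926609])}
{'clock': 0.1, 'joints': array([-8.58420968e-01,  3.85494991e-01,  6.75251217e-03, -4.03229583e-04,
       -1.19396965e+00, -2.58581668e-01]), 'joint_vel': array([-0.0011678 , -0.00182142, -0.00016219,  0.00161606, -0.00022788,
        0.00029419]), 'joint_efforts': array([-1.10353889e-03, -3.93320060e+01,  1.88929528e+01,  4.19788018e+00,
       -2.57355903e-03,  4.10219570e-06]), 'position': array([ 273.76112713, -561.28398428,  230.32250856]), 'ee_rot': array([-0.15835498,  0.6891934 ,  0.15967679,  0.68879567]), 'contact_force': array([-0.60166496,  0.2591712 , -0.25353561]), 'wrist_torque': array([ 0.01652055, -0.0168787 ,  0.01274927]), 'gripper_width': 85.44995259535594}
```

View pics/s0.png

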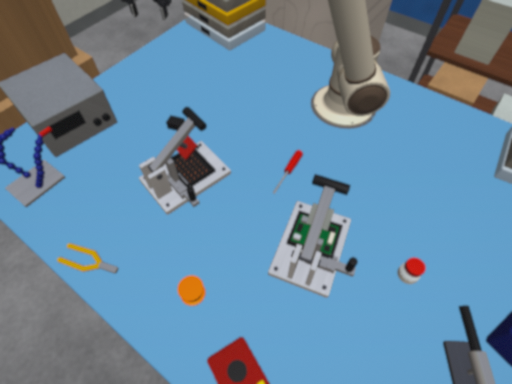

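View pics/t0.png

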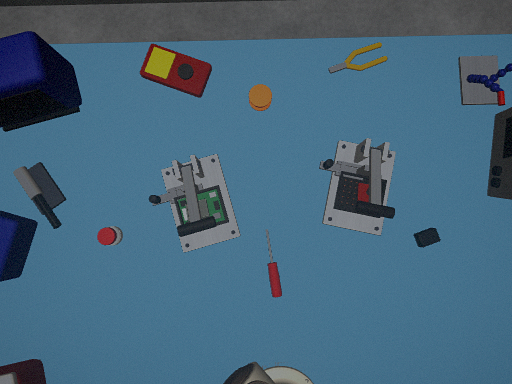

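Scene view: the loaded press (green board) has its bar at about (331,185) and its knob at (351,265). In the top view they are at (197,227) and (155,199). The other press, at scene (185,170), is empty.

```bash
sed -i "s/np.array(c\['rotation'\])@/R.from_quat(c['rotation']).as_matrix()@/; 1a from scipy.spatial.transform import Rotation as R" h.py
python3 - <<'E'
from h import *
s=np.load('pics/s0.npy');t=np.load('pics/t0.npy')
for n,d,l in(('top',t,[(155,199),(152,199),(180,233),(213,221),(197,227),(187,175),(192,205),(170,194),(183,250),(239,236)]),('scene',s,[(351,263),(331,185),(317,180),(346,189)])):
    for u,v in l: print(n,u,v,pt(n,d,u,v,1).round(1))
a=cv2.imread('pics/t0.png')[140:260,130:250];b=cv2.imread('pics/s0.png')[165:305,260:375]
cv2.imwrite('pics/c0.png',np.hstack([cv2.resize(a,(400,400),interpolation=2),cv2.resize(b,(329,400),interpolation=2)]))
E
```

```text
top 155 199 [518.4 290.   82.7]
top 152 199 [518.5 296.9  83.8]
top 180 233 [438.7 208.1 209.4]
top 213 221 [461.9 139.4 209.6]
top 197 227 [450.3 172.7 209.4]
top 187 175 [568.8 205.4 129.8]
top 192 205 [497.5 187.1 180.2]
top 170 194 [533.2 264.1  33.5]
top 183 250 [392.1 235.4  17.4]
top 239 236 [423.3  94.2   2.2]
scene 351 263 [528.4 295.9  83.9]
scene 331 185 [460.5 179.7 210.1]
scene 317 180 [467.1 149.  210.2]
scene 346 189 [450.9 210.2 210.7]
```

View pics/c0.png

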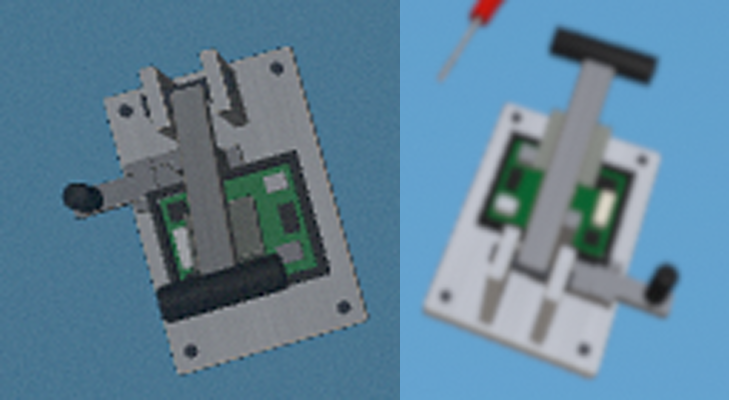

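```bash
python3 - <<'E'
from h import *
for n,f in(('top','t0'),('scene','s0')):
    d=np.load(f'pics/{f}.npy');c=imaging.camera_info(n);F=192/np.tan(np.radians(c['vfov'])/2)
    v,u=np.mgrid[:384,:512];P=np.stack([(u-c['cx'])/F*d,(v-c['cy'])/F*d,d],-1)@R.from_quat(c['rotation']).as_matrix().T+c['eye']
    img=cv2.imread(f'pics/{f}.png');dark=img.max(-1)<70
    def sel(x0,x1,y0,y1,z0,z1,m=True):
        return P[(d>0)&m&(P[...,0]>x0)&(P[...,0]<x1)&(P[...,1]>y0)&(P[...,1]<y1)&(P[...,2]>z0)&(P[...,2]<z1)]
    b=sel(400,500,110,240,185,225,dark);k=sel(480,560,265,330,50,100,dark);kt=sel(480,560,265,330,78,100)
    print('bar',len(b),b.mean(0),b.min(0),b.max(0))
    w,V=np.linalg.eigh(np.cov(b[:,:2].T));a=V[:,1]*np.sign(V[1,1]);print('dir',a,np.degrees(np.arctan2(-a[0],a[1])))
    s=b[:,:2]@a;print('ext',s.min(),s.max())
    print('knob',len(k),k.mean(0),'top',len(kt),kt.mean(0),kt.min(0),kt.max(0))
    pl=sel(360,640,90,290,8,24)
    print('plate',np.median(pl[:,2]),cv2.minAreaRect(pl[:,:2].astype(np.float32)))
E
```

```text
bar 433 [452.94920681 174.4623154  207.91209385] [432.32920092 135.45850125 185.54904238] [481.87221153 214.86879728 214.35371225]
dir [-0.2645158   0.96438135] 15.338183460477781
ext 9.483072210640538 88.6304609818703
knob 73 [519.24217045 294.32411392  77.12793561] top 52 [519.74477141 295.96289419  82.75079027] [511.29460687 287.26409071  78.18097359] [528.1275941  304.88571166  86.63714652]
plate 19.370924262920425 ((509.12872314453125, 201.16494750976562), (220.05322265625, 170.4308624267578), 14.728219032287598)
bar 269 [458.22791401 177.18967721 209.6949049 ] [440.63105588 140.19026549 201.9932831 ] [472.96290913 213.54457937 215.16897451]
dir [-0.25735231  0.96631764] 14.913015277253095
ext 16.167693805797715 89.74549717397707
knob 76 [527.00365677 297.15621739  74.66273107] top 63 [522.49140045 297.6646295   84.09438751] [513.11253238 288.42280475  79.70763066] [530.53291403 307.01623136  88.2425772 ]
plate 20.83698956047124 ((511.6390380859375, 195.4786834716797), (221.86524963378906, 157.5957794189453), 14.793891906738281)
```

```bash
python3 - <<'E'
from h import *
s=readout.read_state();m=R.from_quat(s['ee_rot']).as_matrix();print(m.round(3),np.degrees(np.arctan2(m[1,1],m[0,1])))
print(np.array([521,297,300])-s['position'])
E
```

```text
[[-0.001 -0.438  0.899]
 [ 0.002  0.899  0.438]
 [-1.     0.002 -0.   ]] 115.99193415700314
[247.23887287 858.28398428  69.67749144]
```

Emit:
arm_command(
  increments=[
    [[0,0,-2],[10,25,40],0.5],
    [[0,0,-4],[22,70,70],0.5],
    [[0,0,-6],[36,118,70],0.5],
    [[0,0,-8],[49,166,70],0.5],
    [[0,0,-11],[63,214,70],0.5],
  ],
)

```text
clock: 0.6
position: [335.5, -349.6, 300.2]
ee_rot: [-0.09, 0.701, 0.092, 0.701]
contact_force: [1.8, 0.8, 1.1]
gripper_width: 42.9
```

Emit:
arm_command(
  increments=[
    [[0,0,0],[14,48,0],0.5],
    [[0,0,0],[28,96,0],0.5],
    [[0,0,0],[42,144,0],0.5],
    [[0,0,0],[55,192,0],0.5],
    [[0,0,0],[69,240,0],0.5],
  ],
)

```text
clock: 1.1
position: [403.7, -109.0, 300.1]
ee_rot: [-0.09, 0.701, 0.092, 0.701]
contact_force: [1.7, -0.9, -0.6]
gripper_width: 42.6
```

Emit:
arm_command(
  increments=[
    [[0,0,0],[14,48,0],0.5],
    [[0,0,0],[28,96,0],0.5],
    [[0,0,0],[42,144,0],0.5],
    [[0,0,0],[55,192,0],0.5],
    [[0,0,0],[69,240,0],0.5],
  ],
)

```text
clock: 1.6
position: [472.0, 131.6, 300.0]
ee_rot: [-0.091, 0.701, 0.092, 0.701]
contact_force: [1.7, -0.8, -0.3]
gripper_width: 42.4
```

Emit:
arm_command(
  increments=[
    [[0,0,0],[14,47,0],0.5],
    [[0,0,0],[28,94,0],0.5],
    [[0,0,0],[42,140,0],0.5],
    [[0,0,0],[49,165,0],0.5],
    [[0,0,0],[49,165,0],0.5],
  ],
)

```text
clock: 2.1
position: [521.2, 299.6, 297.8]
ee_rot: [-0.092, 0.702, 0.093, 0.7]
contact_force: [-0.3, -0.4, 0.2]
gripper_width: 42.9
```

Emit:
arm_command(
  increments=[
    [[0,0,0],[0,0,-45],0.5],
    [[0,0,0],[0,0,-90],0.5],
    [[0,0,0],[0,0,-130],0.5],
    [[0,0,0],[0,0,-160],0.5],
    [[0,0,0],[0,0,-160],0.5],
  ],
)

```text
clock: 2.6
position: [518.3, 296.6, 132.9]
ee_rot: [-0.094, 0.705, 0.09, 0.697]
contact_force: [0.4, -0.5, -0.4]
gripper_width: 43.1
```

```bash
python3 - <<'E'
from h import *
s=readout.read_state();p,d=grab('wrist','w0');c=imaging.camera_info('wrist');print(c,s['position'])
m=R.from_quat(s['ee_rot']).as_matrix();T=np.array(c['T_tool_cam']);F=192/np.tan(np.radians(c['vfov'])/2)
v,u=np.mgrid[:384,:512];P=np.stack([(u-c['cx'])/F*d,(v-c['cy'])/F*d,d],-1)
P=(P@T[:3,:3].T+T[:3,3])@m.T+s['position']
k=P[(d>0)&(P[...,2]>70)&(P[...,2]<92)&(np.hypot(P[...,0]-521,P[...,1]-297)<30)]
print(len(k),k.mean(0),k.min(0),k.max(0)); np.save('pics/w0P.npy',P)
E
```

```text
{'vfov': 58.63359395662515, 'cx': 252.37805303062905, 'cy': 190.16972979601024, 'T_tool_cam': array([[ 2.72109555e-04, -2.94825339e-01,  9.55551121e-01,
        -1.41669705e+02],
       [ 9.99999961e-01,  1.45241782e-04, -2.39954286e-04,
         7.31247143e-01],
       [-6.80413439e-05,  9.55551149e-01,  2.94825367e-01,
        -7.36574170e+01],
       [ 0.00000000e+00,  0.00000000e+00,  0.00000000e+00,
         1.00000000e+00]])} [518.26238421 296.55630102 132.92543837]
911 [520.54178458 296.98953565  81.51813304] [512.62590105 287.80916036  70.05634956] [531.69736061 307.19568333  84.91229527]
```

View pics/w0.png

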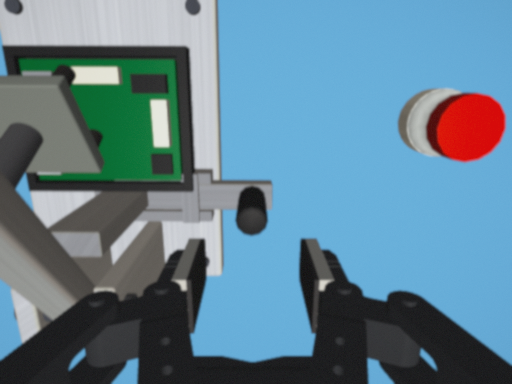

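The wrist view shows the knob at (252,212), centred between the jaws. I'll lower the gripper around it.

Emit:
arm_command(
  increments=[
    [[0,0,0],[3,1,-25],0.5],
    [[0,0,0],[3,1,-50],0.5],
    [[0,0,0],[3,1,-75],0.5],
    [[0,0,0],[3,1,-82],0.5],
    [[0,0,0],[3,1,-82],0.5],
  ],
)

```text
clock: 3.15
position: [523.8, 299.1, 55.2]
ee_rot: [-0.093, 0.703, 0.092, 0.699]
contact_force: [-0.1, 0.8, 0.8]
gripper_width: 42.9
```

Emit:
arm_command(
  increments=[
    [[0,0,0],[-2,4,0],0.5],
    [[0,0,0],[-4,10,0],0.5],
    [[0,0,0],[-6,16,0],0.5],
    [[0,0,0],[-8,22,0],0.5],
    [[0,0,0],[-9,28,0],0.5],
  ],
)

```text
clock: 3.65
position: [514.6, 327.6, 55.8]
ee_rot: [-0.093, 0.703, 0.092, 0.699]
contact_force: [1.6, -2.9, 1.6]
gripper_width: 43.1
```

Emit:
arm_command(
  increments=[
    [[0,0,0],[-1,3,0],0.5],
    [[0,0,0],[-2,6,0],0.5],
    [[0,0,0],[-3,10,0],0.5],
    [[0,0,0],[-4,13,0],0.5],
    [[0,0,0],[-4,16,0],0.5],
  ],
)

```text
clock: 4.15
position: [510.3, 341.8, 55.5]
ee_rot: [-0.095, 0.704, 0.091, 0.698]
contact_force: [5.3, -11.8, 1.9]
gripper_width: 42.9
```

Emit:
arm_command(
  increments=[
    [[0,0,0],[-1,2,0],0.5],
    [[0,0,0],[-1,4,0],0.5],
    [[0,0,0],[-2,6,0],0.5],
    [[0,0,0],[-2,6,0],0.5],
    [[0,0,0],[-2,6,0],0.5],
  ],
)

```text
clock: 4.65
position: [510.0, 341.8, 55.2]
ee_rot: [-0.098, 0.705, 0.087, 0.697]
contact_force: [13.1, -18.8, 1.6]
gripper_width: 42.6
```

It has hit a hard stop. I'll centre the fingers around the knob, lift, and check.

Emit:
arm_command(
  increments=[
    [[0,0,0],[1,-5,0],0.5],
    [[0,0,0],[2,-9,0],0.5],
    [[0,0,0],[2,-9,20],0.5],
    [[0,0,0],[2,-9,60],0.5],
    [[0,0,0],[2,-9,100],0.5],
  ],
)

```text
clock: 5.15
position: [511.0, 333.3, 155.5]
ee_rot: [-0.098, 0.705, 0.087, 0.697]
contact_force: [0.3, 0.6, 0.6]
gripper_width: 42.6
```

```bash
python3 - <<'E'
from h import *
s=readout.read_state();p,d=grab('wrist','w1');c=imaging.camera_info('wrist');print(s['position'])
m=R.from_quat(s['ee_rot']).as_matrix();T=np.array(c['T_tool_cam']);F=192/np.tan(np.radians(c['vfov'])/2)
v,u=np.mgrid[:384,:512];P=np.stack([(u-c['cx'])/F*d,(v-c['cy'])/F*d,d],-1)
P=(P@T[:3,:3].T+T[:3,3])@m.T+s['position']
k=P[(d>0)&(P[...,2]>70)&(P[...,2]<92)&(np.hypot(P[...,0]-511,P[...,1]-334)<30)]
print(len(k),k.mean(0),k.min(0),k.max(0),'out',(k.mean(0)-[520.5,297,0])[:2]@[-.259,.966])
E
```

```text
[510.99988085 333.33042582 155.50848785]
743 [511.87678329 330.92660551  81.60821857] [503.83181566 321.65590091  70.04660671] [522.59583441 340.9463887   84.90193918] out 35.006514052834234
```

View pics/w1.png

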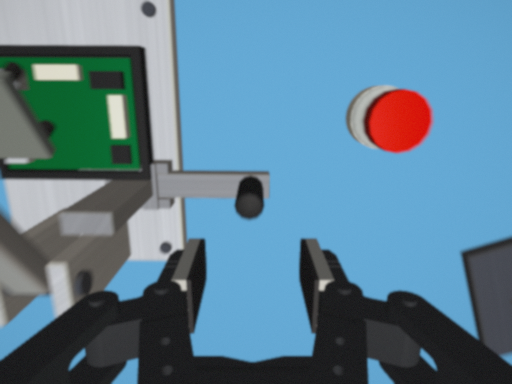

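The catch is 35 mm out from where it started and 135 mm from the arm's middle line, which equals 95 + 40. That puts it at the end stop. The knob is at (249,203), clear of the arm. Next I'll shut the fingers and go above the bar.

Emit:
arm_command(
  increments=[
    [[0,0,0],[0,0,45],0.6],
    [[0,0,0],[0,0,90],0.8],
    [[0,0,0],[0,-10,115],1],
    [[0,0,0],[-12,-50,115],1],
    [[0,0,0],[-28,-90,115],1],
  ],
)

```text
clock: 5.7
position: [486.2, 246.8, 279.6]
ee_rot: [-0.096, 0.7, 0.092, 0.702]
contact_force: [0.2, -0.4, 0.1]
gripper_width: -0.0
```

Emit:
arm_command(
  increments=[
    [[0,0,0],[-14,-34,0],1],
    [[0,0,0],[-29,-68,0],1],
    [[0,0,0],[-29,-68,0],1],
    [[0,0,0],[-29,-68,-20],1],
    [[0,0,0],[-29,-68,-35],1],
  ],
)

```text
clock: 6.2
position: [456.9, 179.7, 244.1]
ee_rot: [-0.095, 0.7, 0.093, 0.702]
contact_force: [0.3, -0.2, -0.0]
gripper_width: 0.1
```

Target is about (454.5,175.5). I'll approach to near contact, then start down the arc.

Emit:
arm_command(
  increments=[
    [[0,0,0],[-2,-4,-10],1],
    [[0,0,0],[-2,-4,-20],1],
    [[0,0,0],[-2,-4,-28],1],
    [[0,0,0],[-4,-5,-34],1],
    [[0,0,0],[-7,-5,-40],1],
  ],
)

```text
clock: 6.7
position: [449.5, 174.4, 204.7]
ee_rot: [-0.096, 0.7, 0.092, 0.701]
contact_force: [-4.5, -2.1, 7.0]
gripper_width: 0.1
```

Emit:
arm_command(
  increments=[
    [[0,0,0],[-2,-1,-4],1],
    [[0,0,0],[-4,-1,-8],1],
    [[0,0,0],[-6,-2,-13],1],
    [[0,0,0],[-8,-2,-18],1],
    [[0,0,0],[-10,-3,-23],1],
  ],
)

```text
clock: 7.2
position: [438.6, 171.2, 182.2]
ee_rot: [-0.096, 0.7, 0.092, 0.701]
contact_force: [-3.5, 0.4, 4.5]
gripper_width: 0.0
```

Emit:
arm_command(
  increments=[
    [[0,0,0],[-2,-1,-7],1],
    [[0,0,0],[-4,-1,-14],1],
    [[0,0,0],[-6,-2,-21],1],
    [[0,0,0],[-7,-2,-28],1],
    [[0,0,0],[-9,-2,-35],1],
  ],
)

```text
clock: 7.7
position: [429.5, 168.7, 147.0]
ee_rot: [-0.096, 0.701, 0.092, 0.701]
contact_force: [-0.7, -2.5, 4.1]
gripper_width: 0.0
```

Emit:
arm_command(
  increments=[
    [[0,0,0],[-1,0,-6],1],
    [[0,0,0],[-2,0,-12],1],
    [[0,0,0],[-3,-1,-18],1],
    [[0,0,0],[-3,-1,-23],1],
    [[0,0,0],[-3,-1,-28],1],
  ],
)

```text
clock: 8.2
position: [426.5, 167.9, 118.5]
ee_rot: [-0.096, 0.701, 0.092, 0.701]
contact_force: [-2.0, 0.1, 3.7]
gripper_width: -0.2
```

Emit:
arm_command(
  increments=[
    [[0,0,0],[0,0,-2],1],
    [[0,0,0],[0,0,-4],1],
    [[0,0,0],[0,0,-6],1],
    [[0,0,0],[0,0,-6],1],
    [[0,0,0],[0,0,-6],1],
  ],
)

```text
clock: 8.7
position: [426.6, 167.9, 116.1]
ee_rot: [-0.097, 0.7, 0.092, 0.701]
contact_force: [-13.6, -1.7, 30.4]
gripper_width: 0.2
```

The arm is at its end stop: z is 116 and the force rises to 30 N. I'll lift straight off, move away and check.

Emit:
arm_command(
  increments=[
    [[0,0,0],[0,0,8],1],
    [[0,0,0],[0,0,40],1],
    [[0,0,0],[0,0,85],1],
    [[0,0,0],[0,0,130],1],
    [[0,0,0],[0,-45,150],1],
  ],
)

```text
clock: 9.2
position: [430.0, 126.4, 270.5]
ee_rot: [-0.098, 0.696, 0.096, 0.705]
contact_force: [0.8, -0.3, 0.1]
gripper_width: -0.0
```

Emit:
arm_command(
  increments=[
    [[0,0,0],[0,-45,0],1],
    [[0,0,0],[0,-90,0],1],
    [[0,0,0],[0,-135,0],1],
    [[0,0,0],[0,-180,0],1],
    [[0,0,0],[0,-180,0],1],
  ],
)

```text
clock: 9.7
position: [430.2, -57.3, 270.3]
ee_rot: [-0.096, 0.696, 0.093, 0.705]
contact_force: [-0.1, 1.1, 0.2]
gripper_width: -0.2
```

```bash
python3 - <<'E'
from h import *
p,d=grab('top','t1');q,e=grab('scene','s1')
print(readout.read_state()['contact_force'])
for n,D in(('top',d),('scene',e)):
    c=imaging.camera_info(n);F=192/np.tan(np.radians(c['vfov'])/2);v,u=np.mgrid[:384,:512]
    P=np.stack([(u-c['cx'])/F*D,(v-c['cy'])/F*D,D],-1)@R.from_quat(c['rotation']).as_matrix().T+c['eye']
    for nm,x,y,z0,z1 in(('bar',426,168,95,130),('knob',511,333,76,95)):
        k=P[(D>0)&(np.hypot(P[...,0]-x,P[...,1]-y)<35)&(P[...,2]>z0)&(P[...,2]<z1)];print(n,nm,len(k),k.mean(0).round(1),k[:,2].max().round(1))
a=p[140:260,120:240];b=q[165:305,260:375]
cv2.imwrite('pics/c1.png',np.hstack([cv2.resize(a,(400,400),interpolation=2),cv2.resize(b,(329,400),interpolation=2)]))
E
```

```text
[ 0.39928171 -0.24545943 -0.48880133]
top bar 420 [431.  169.  113.7] 121.4
top knob 55 [510.8 329.5  83. ] 89.4
scene bar 340 [434.2 170.6 114.4] 120.2
scene knob 71 [514.1 331.3  84. ] 88.1
```

View pics/c1.png

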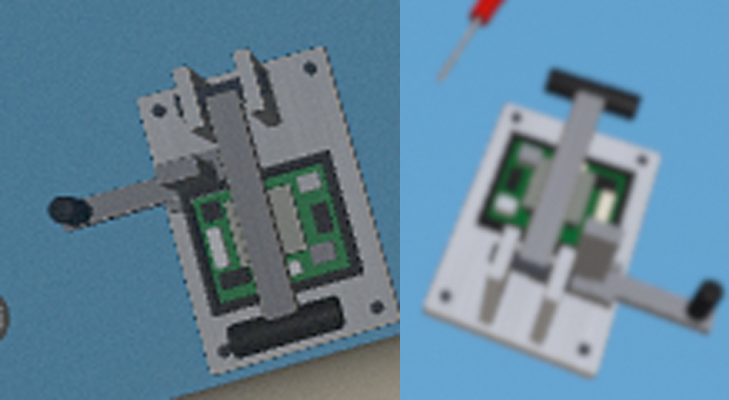

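The crops show the arm level over the board, with the bar at left crop (285,327) and its top about 117 mm up. The catch is still out, with the knob at left crop (70,210), and the robot is clear.

```bash
python3 -c "
from bench import arm
print(arm.job_done())"
```

```text
the job is handed in; nothing more can be done
None
```

On the loaded press, I slid the catch out to its end stop first, then pushed the handle bar down with shut fingers until it hit its stop. I backed the robot off and handed the job in at about 10 s.

- **Catch:** The knob moved 35 mm from where I first measured it, not the nominal 40 mm. It ended about 135 mm from the arm's middle line (95 + 40), and the push force rose to about 20 N with no further movement. I take that as the end stop, with the catch having started about 5 mm out. The final pictures show it still out after the arm came down.
- **Arm:** At the stop the fingertips were at z = 116 mm with a contact force of about 30 N upward. After the robot withdrew, the bar stayed level, with its top about 117 mm up.
- **Robot:** It was clear of the press, with about zero force on the tool. No check failed; the catch travel was the only figure that did not match.

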